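# Start up the hot pass of a bowl kitchen

## Robot

A 6-joint arm with a two-finger parallel gripper is mounted at the origin on the work surface. World frame = base frame: x ahead of the robot, y to its left, z up, the work surface at z = 0. Lengths are in mm, angles in rad, forces in N, time in s.
With the tool pointing down it reaches from about 350 to 875 mm from the base axis. Payload 4.2 kg.
Tool frame: the origin (TCP) lies midway between the tips of the shut fingers; the grasp point (between the pads) lies 19 mm behind it; z points along the fingers, y is the line along which they close (so a half turn about z gives the same grasp; the last joint's range is limited). The gripper opens to 85 mm and grips with 20 to 120 N. Pads are 22 mm wide; open, the fingers measure 114 mm over their backs; the gripper's body (76 mm by 85 mm) begins 54 mm behind the grasp point. The pads swing forward as they close: fully open they stand 13 mm farther back than shut.
Start: joints at [1.537, 0.385, 0.008, 0, -1.194, -0.259], TCP at [180.364, 598.388, 231.312] pointing down, gripper open.
Joint ranges: [-3.14, 3.14], [-1.21, 2.06], [-1.07, 1.41], [-3.16, 2.05], [-2.99, -0.16], [-3.1, 3.1]. Speed limits (rad/s): [2.79, 2.79, 3.14, 3.14, 3.14, 3.14].

## Interface

Orientations are given as a unit quaternion [x, y, z, w].
In Python, from cell import bot, vision, search_frame, landmark_of gives the robot as it stands.
- The arm moves only by the tool arm_command, never from a script. Its argument "increments" is a list of rows, each a list of 3 entries, a list of its own where there are three numbers: the shift along the tool's x, y, z in cm, then the turn, a rotation vector about the tool's x, y, z in degrees, then the closure, from -1 (fully open) to 1 (shut). A call has 1 to 20 rows; each row shifts and turns the commanded pose from where the row before left it, along the tool's axes as they then stand; what a row does not reach is not made up. A row lasts 1/10 s, in which the tool goes at most 50 mm and 8.59 degrees, less where a joint would pass 70% of its speed; a pose out of reach is approached as far as the arm can. A call with a gripper value outside its range is refused whole. The fingers move at their own pace and stop on an object; "grip_force" is the grip in N (left out, the last holds). Time passes only in rows, so rows that do not move let the fingers close. It gives the time, the measured TCP pose, the force, the opening and the grip force at its end, in the units of the state.
- bot.get_obs(): the state, without advancing time (a new reading comes with each control period).
- vision.snapshot(name): name is "scene" or "top" or "wrist"; returns the picture (400x640x3 uint8, red, green, blue); there is no depth.
- vision.calibration(name): a dict with "fovy" (degrees; the focal length in pixels is half the picture's height over the tangent of half this angle, whatever the lens; pixels are square), "cx", "cy" (the principal point, pixels), "cam_to_world" (4x4, takes a point from camera to world coordinates). Camera axes: x right, y down, z forward; pixel columns grow to the right and rows downward; lengths in mm; the calibration is good to about 2 mm. A picture is of the moment at which its call begins: read the wrist's pose just before it. calibration takes no time and is no camera call; for the wrist camera it gives the pose at the moment of the call.
- bot.job_done(): hands the job in; it is judged then, once.
Trained networks look in the newest picture that a camera, given by its name, has taken for a name from the list of things; names that differ only in an ending like _2 or _b are one class to them, and where a whole thing is asked for, a point or a joint stands for the part that bears it (a point fixed in the world has none). Each returns a list of dicts, best first, with "score" (0 to 1); they miss things now and then, are a little off and sometimes report something else, mostly with a low value. They report only what shows in the picture. A call takes as long as a camera call.
- search_frame(query, camera): "point" ([column, row] in pixels, amid what is visible of it).
- landmark_of(query, camera): "point" ([column, row] in pixels: a listed point, or the origin of a listed thing).
The state is a dict: "time_s": time; "joint_pos": joint angles; "joint_velocities": joint speeds; "joint_torque": joint torques, N m; "ee_pos": TCP position; "ee_rot": TCP orientation; "ft_force": force on the tool from outside, world axes, zero at the start; "moment": the same for the moment, N m; "finger_gap": finger opening in mm; "gripper_force": force on a finger pad.
Only numpy, scipy, OpenCV 4.12 (cv2) and the standard library are available. Lean on these libraries where they do the work, as an engineer would, in place of code of your own. Each camera call takes 0.05 s, during which the arm holds its last target. There are 200 camera calls.

## Task

Start the hot pass so that the finished bowls stay warm: on the steel console, switch on the blue rocker, then the yellow rocker, by pushing the raised, white-dotted end of each fully down with the closed fingertips, and after that press the green round key all the way in and let it come back up. Leave both rockers on, do not press the red key, and leave the bowls, bottle and other tableware standing where they are: nothing is to be picked up.

Things in the scene. Friction and masses are not known exactly. Their poses are not given: they have to be found in the camera images.
- console: brushed-steel control box with a black panel, 170 deep (x) x 340 wide (y) x 50 mm high, fixed; origin under its centre on the table, x towards its back, z up. Four controls stand in a row on its top, centred 30 mm in front of its middle, 80 mm apart, in any order (two rockers, two round keys), turned like the console; the small pot stands on the rear ledge
- blue (a joint): the blue rocker: paddle 64 x 36 x 10 mm tipping about a level axle across its middle, 24 mm above the console top. 0 = off, its white-dotted end (away from the robot) raised; 0.36 rad = on, that end fully down; counts as on from 0.29. Starts within 0.06 of off and stays where it is left; takes about 3 N at the dot, up to 8 N nearer the axle.
- blue_dot (a point): the white dot on the blue rocker's upper face, 21 mm from its axle; off it stands about 83 mm above the table, on about 75 mm; the point turns with the paddle
- yellow (a joint): the yellow rocker: paddle 64 x 36 x 10 mm tipping about a level axle across its middle, 24 mm above the console top. 0 = off, its white-dotted end (away from the robot) raised; 0.36 rad = on, that end fully down; counts as on from 0.29. Starts within 0.06 of off and stays where it is left; takes about 3 N at the dot, up to 8 N nearer the axle.
- yellow_dot (a point): the white dot on the yellow rocker's upper face, 21 mm from its axle; off it stands about 83 mm above the table, on about 75 mm; the point turns with the paddle
- green (a joint): the green round spring key: 0 released, 0.006 m fully in (takes about 5 N, starting at 1.5 N); it springs back when let go. It counts as pressed from 0.0045
- green_top (a point): centre of the top of the green round key's cap (36 mm across), 72 mm above the table when released, in a grey collar 52 mm across whose top is 62 mm above the table
- red (a joint): the red round key (cancel), same size and spring as the green one; not to be pressed
- red_top (a point): centre of the top of the red round key's cap (36 mm across), 72 mm above the table when released, in a grey collar 52 mm across whose top is 62 mm above the table
- bowl_sausage: pale grey bowl with a brown rim, 136 mm across, 62 mm high, on the low black hot plate (150 x 560 x 30 mm, fixed behind the console), with sausages and mash; origin under its centre; loose, leave alone
- bowl_curry: the same bowl on the hot plate with greens and chilli; loose, leave alone
- bowl_salad: the same bowl with egg and salad, on the table beside the console's right (-y) end; loose, leave alone
- sauce: amber sauce bottle with a red cap, 52 mm across, 150 mm high, on the table beside the console's left (+y) end; origin under its centre; loose, leave alone
- pot: small blue spice pot with a steel cap, 38 mm across, 55 mm high, on the console's rear ledge; origin under its centre; loose, leave alone
- spoon: steel spoon with a wooden handle, 190 mm long, lying on the table to the right (-y) of the salad bowl; loose, leave alone
- ramekin: white ramekin 76 mm across, 40 mm high, on the table to the left (+y) of the sauce bottle; origin under its centre; loose, leave alone

How it is judged:
By the outcome, as a careful person would: the job done as asked, in the order asked, and still so for the second after the job is handed in, with the robot touching nothing.
It also fails if it takes over 35 s, if anything falls off the work surface, if the arm or the gripper's body presses on something with over 40 N, if the wrist force passes 120 N, or if a joint passes its speed limit or range.

## Working session

There is one attempt and no reset: what is moved stays moved. The work goes in short steps, Python scripts to look and compute and a tool call to move; the robot and the scene stay as the last step left them, time stands still between calls to the robot, and variables do not carry over. Pictures are saved under pics/ and viewed, at most 10 in all, crops included, and the job is handed in when it is done.

Besides the shell and the picture viewer there is one more tool, called after ">>>" as name(argument=value, ...) on one line, values as JSON. arm_command: Moves the arm, as the interface text tells. Its arguments: {"type":"object","properties":{"increments":{"type":"array","items":{"type":"array"}},"grip_force":{"type":"number"}},"required":["increments"]}

```bash
mkdir -p pics; ls; cat > h.py <<'E'
import numpy as np, cv2
from cell import bot, vision, search_frame, landmark_of
from scipy.spatial.transform import Rotation as R
def ray(cal,p):
    f=200/np.tan(np.radians(cal["fovy"])/2); M=np.array(cal["cam_to_world"])
    d=M[:3,:3]@np.array([(p[0]-cal["cx"])/f,(p[1]-cal["cy"])/f,1]); return M[:3,3],d
def at_z(cal,p,z):
    o,d=ray(cal,p); return o+d*(z-o[2])/d[2]
def snap(name,fn=None):
    im=vision.snapshot(name)
    if fn: cv2.imwrite(fn,im[:,:,::-1])
    return im
E
python3 - <<'E'
from h import *
o=bot.get_obs(); print(o["time_s"],o["ee_pos"],o["ee_rot"],o["finger_gap"],o["ft_force"])
Z=dict(blue_dot=83,yellow_dot=83,green_top=72,red_top=72,console=0,pot=50,sauce=0)
for c in("top","scene"):
    snap(c,f"pics/{c}0.png"); cal=vision.calibration(c); print(c,np.round(cal["cam_to_world"],2).tolist(),cal["fovy"])
    for n,z in Z.items():
        for r in landmark_of(n,c)[:2]: print(n,np.round(r["point"],1),round(r["score"],2),at_z(cal,r["point"],z).round(1))
E
```

```text
pics
0.0 [180.22494505 597.84817678 230.20576308] [ 9.89287905e-01 -1.45973334e-01 -1.03715963e-04  1.10307150e-03] 84.9880130652012 [-0.68177929 -0.31519291  0.21681686]
top [[-0.01, -1.0, 0.1, 491.9], [-1.0, 0.01, 0.0, -20.13], [-0.0, -0.1, -1.0, 1324.36], [0.0, 0.0, 0.0, 1.0]] 46.23815824332853
blue_dot [390.6 241.6] 0.87 [ 497.4 -207.7   83. ]
yellow_dot [331.9 235.9] 0.86 [513.6 -53.   83. ]
green_top [361.4 249.7] 0.64 [ 476.6 -131.3   72. ]
red_top [303.2 245.6] 0.5 [488.6  23.3  72. ]
console [345.4 239. ] 0.64 [506.  -93.1   0. ]
pot [303.9 209.9] 0.67 [585.4  21.7  50. ]
pot [264.  230.4] 0.25 [530.5 130.4  50. ]
sauce [263.  229.6] 0.56 [534.3 139.1   0. ]
scene [[0.11, 0.71, -0.7, 1363.37], [0.99, -0.07, 0.08, -121.42], [0.0, -0.7, -0.71, 860.94], [0.0, 0.0, 0.0, 1.0]] 51.44550525642499
blue_dot [251.6 174.9] 0.54 [ 482.2 -216.3   83. ]
yellow_dot [364.4 263.1] 0.67 [812.5  42.9  83. ]
yellow_dot [309.2 173.3] 0.64 [492.1 -55.4  83. ]
green_top [310.9 174.9] 0.73 [487.1 -50.2  72. ]
green_top [281.1 177.1] 0.56 [ 487.7 -134.8   72. ]
red_top [334.7 172.4] 0.46 [483.5  18.4  72. ]
console [297.9 203. ] 0.63 [524.2 -92.3   0. ]
console [375.6 201.2] 0.17 [540.4 132.9  -0. ]
pot [336.4 201.5] 0.55 [578.2  11.2  50. ]
sauce [375.9 199.4] 0.57 [533.2 135.2   0. ]
sauce [145.2 229.3] 0.3 [ 580.8 -512.     0. ]
```

```bash
python3 - <<'E'
import cv2
a=cv2.imread("pics/top0.png")[180:290,240:440]; b=cv2.imread("pics/scene0.png")[130:240,220:420]
cv2.imwrite("pics/crop0.png",cv2.resize(cv2.vconcat([a,b]),(727,800)[::1] and (540,594),interpolation=cv2.INTER_CUBIC))
E
```

```text
(no output)
```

View pics/top0.png

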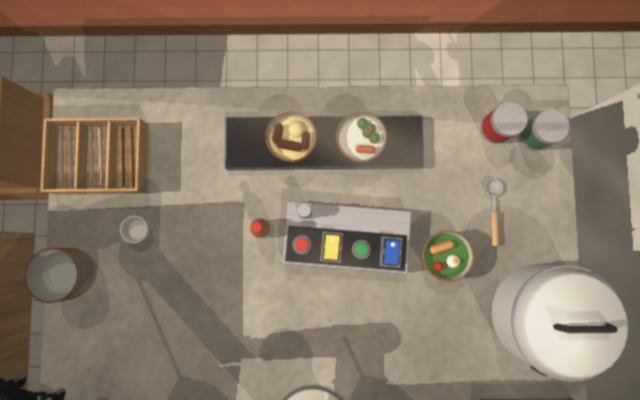

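View pics/crop0.png

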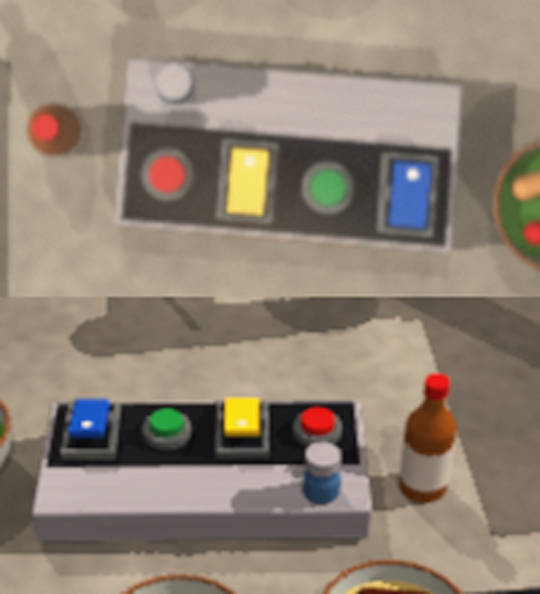

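The crops show the row from left (+y) to right: red, yellow, green, blue. In the top picture red is at about (302,244), the yellow dot at (332,238), green at (361,250) and the blue dot at (392,243). Nothing tall stands on the path over. I'll move above the console for a wrist view.

>>> arm_command(increments=[[[2.5,3.0,0],[0,0,0],1],[[2.5,3.0,0],[0,0,0],1],[[2.5,3.0,0],[0,0,0],1],[[2.5,3.0,0],[0,0,0],1],[[2.5,3.0,0],[0,0,0],1],[[2.5,3.0,0],[0,0,0],1],[[2.5,3.0,0],[0,0,0],1],[[2.5,3.0,0],[0,0,0],1],[[2.5,3.0,0],[0,0,0],1],[[2.5,3.0,0],[0,0,0],1],[[2.5,3.0,0],[0,0,0],1],[[2.5,3.0,0],[0,0,0],1],[[2.5,3.0,0],[0,0,0],1],[[2.5,3.0,0],[0,0,0],1],[[2.5,3.0,0],[0,0,0],1],[[2.5,3.0,0],[0,0,0],1],[[2.5,3.0,0],[0,0,0],1],[[2.5,3.0,0],[0,0,0],1],[[2.5,3.0,0],[0,0,0],1],[[0,0,0],[0,0,-6.2],1]])

```text
time_s: 2.8
ee_pos: [471.9, -87.7, 231.1]
ee_rot: [0.996, -0.093, 0.0, 0.0]
ft_force: [-1.3, 0.7, 0.1]
finger_gap: -0.2
gripper_force: 0.0
```

>>> arm_command(increments=[[[0,0,0],[0,0,-6.2],1],[[0,0,0],[0,0,0],1],[[0,0,0],[0,0,0],1]])

```text
time_s: 3.1
ee_pos: [470.6, -84.4, 231.4]
ee_rot: [0.999, -0.039, 0.0, -0.0]
ft_force: [-0.3, 0.7, 0.8]
finger_gap: 0.1
gripper_force: 0.0
```

```bash
python3 - <<'E'
from h import *
Z=dict(blue_dot=83,yellow_dot=83,green_top=72,red_top=72,console=0,pot=50)
o=bot.get_obs(); print(o["time_s"],o["ee_pos"],o["ee_rot"],o["finger_gap"],o["ft_force"])
cal=vision.calibration("wrist"); snap("wrist","pics/w1.png"); print(np.round(cal["cam_to_world"],2).tolist(),cal["fovy"])
for n,z in Z.items():
    for r in landmark_of(n,"wrist")[:2]: print(n,np.round(r["point"],1),round(r["score"],2),at_z(cal,r["point"],z).round(1))
E
```

```text
3.1 [470.60724278 -84.41507238 231.43606866] [ 9.99229346e-01 -3.92517055e-02  1.27213175e-04 -2.67526988e-05] 0.050229552158992295 [-0.275411    0.65701049  0.82644378]
[[-0.08, -0.95, -0.31, 548.44], [-1.0, 0.08, 0.02, -89.72], [-0.0, 0.31, -0.95, 374.77], [0.0, 0.0, 0.0, 1.0]] 63.45985232428304
blue_dot [457.3 154.3] 0.74 [ 491.3 -212.3   83. ]
yellow_dot [284.3 153.5] 0.97 [504.3 -56.6  83. ]
yellow_dot [556.3 161.7] 0.2 [ 477.4 -302.4   83. ]
green_top [369.7 174.8] 0.78 [ 476.  -134.5   72. ]
red_top [199.4 173.6] 0.6 [490.   27.6  72. ]
console [321.8 135.3] 0.93 [509.  -92.1   0. ]
console [559.  164.3] 0.43 [ 453.8 -366.5    0. ]
pot [199.8  73.8] 0.85 [579.6  17.7  50. ]
```

View pics/w1.png

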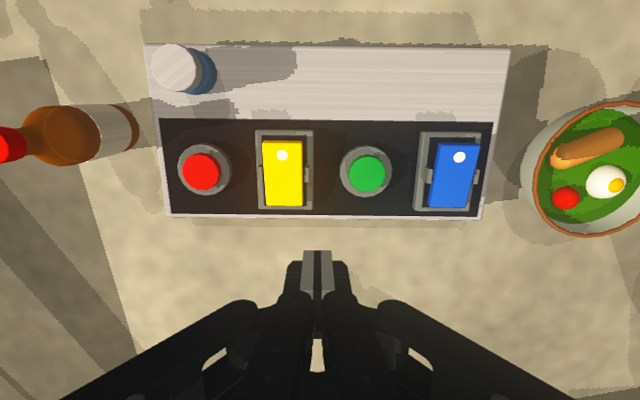

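The wrist view is sharp: blue dot about (459,157), yellow dot (282,155), green (367,173), red (201,172). I'll refine these by colour and fit the console layout.

```bash
python3 - <<'E'
from h import *
from scipy.optimize import least_squares
im=cv2.imread("pics/w1.png"); cal=vision.calibration("wrist"); h=cv2.cvtColor(im,cv2.COLOR_BGR2HSV)
def cen(m):
    n,l,s,c=cv2.connectedComponentsWithStats(m); i=1+np.argmax(s[1:,4]); return c[i],s[i]
def roi(m,x0,y0,x1,y1):
    z=np.zeros_like(m); z[y0:y1,x0:x1]=m[y0:y1,x0:x1]; return z
w=cv2.inRange(h,(0,0,190),(179,60,255))
P={}
P["blue"]=cen(roi(w,447,145,471,169)),83; P["yellow"]=cen(roi(cv2.inRange(im,(150,150,150),(255,255,255)),270,143,294,167)),83
P["green"]=cen(roi(cv2.inRange(h,(45,120,60),(80,255,255)),340,140,400,210)),71
P["red"]=cen(roi(cv2.inRange(h,(0,150,150),(8,255,255)),170,140,235,200)),71
W={}
for k,((c,s),z) in P.items(): W[k]=at_z(cal,c,z); print(k,c.round(1),s,W[k].round(1))
# local: x=-30 for keys, -30+20 for dots ; y = +120(red),40,-40,-120
loc=dict(red=(-30,120),yellow=(-9.3,40),green=(-30,-40),blue=(-9.3,-120))
def tf(p,l): c,s=np.cos(p[2]),np.sin(p[2]); return np.array([p[0]+c*l[0]-s*l[1],p[1]+s*l[0]+c*l[1]])
r=least_squares(lambda p:np.concatenate([tf(p,loc[k])-W[k][:2] for k in loc]),[509,-92,-.08])
print(r.x,r.fun.round(1)); print({k:tf(r.x,loc[k]).round(1) for k in loc})
o=bot.get_obs(); T=R.from_quat(o["ee_rot"]).as_matrix(); print("tool yaw",np.degrees(np.arctan2(T[1,0],T[0,0])), "console",np.degrees(r.x[2]))
for k in loc: print(k, (T.T@np.r_[tf(r.x,loc[k])-o["ee_pos"][:2],0]).round(1))
E
```

```text
blue [458.9 156.7] [453 152  13  11 102] [ 489.2 -213.6   83. ]
yellow [281.7 154.6] [277 150  11  10  92] [503.5 -53.9  83. ]
green [366.6 173. ] [ 348  155   38   37 1078] [ 477.8 -131.5   71. ]
red [199.9 171.8] [ 182  154   37   36 1027] [491.2  27.4  71. ]
[ 5.10016376e+02 -9.46978124e+01 -9.13429853e-02] [-0.1  0.1  0.9 -0.1 -1.3 -0.3  0.6  0.3]
{'red': array([491.1,  27.5]), 'yellow': array([504.4, -54. ]), 'green': array([ 476.5, -131.8]), 'blue': array([ 489.8, -213.3])}
tool yaw -4.372891668176755 console -5.233567543201028
red [  11.9 -113.     0. ]
yellow [ 31.4 -32.7   0. ]
green [ 9.5 47.   0. ]
blue [ 29.  127.3   0. ]
```

>>> arm_command(increments=[[[0,0,0],[0,0,0.86],1],[[0.66,2.54,0],[0,0,0],1],[[0.66,2.54,0],[0,0,0],1],[[0.66,2.54,0],[0,0,0],1],[[0.66,2.54,0],[0,0,0],1],[[0.66,2.54,0],[0,0,0],1],[[0,0,4],[0,0,0],1],[[0,0,4],[0,0,0],1],[[0,0,4],[0,0,0],1],[[0,0,1],[0,0,0],1],[[0,0,0],[0,0,0],1],[[0,0,0],[0,0,0],1]])

```text
time_s: 4.65
ee_pos: [493.5, -214.2, 103.0]
ee_rot: [0.999, -0.045, 0.002, 0.0]
ft_force: [0.3, -0.9, 1.3]
finger_gap: -0.1
gripper_force: 0.0
```

```bash
python3 - <<'E'
from h import *
o=bot.get_obs(); T=R.from_quat(o["ee_rot"]).as_matrix(); print(o["time_s"],o["ee_pos"],np.degrees(np.arctan2(T[1,0],T[0,0])),o["ft_force"])
print(T.T@(np.r_[489.8,-213.3,77]-o["ee_pos"]))
snap("wrist","pics/w2.png")
E
```

```text
4.65 [ 493.46443321 -214.22442127  103.04378904] -5.195439356065115 [ 0.32107967 -0.85326621  1.29834521]
[-3.8127887  -0.61028992 26.03174527]
```

View pics/w2.png

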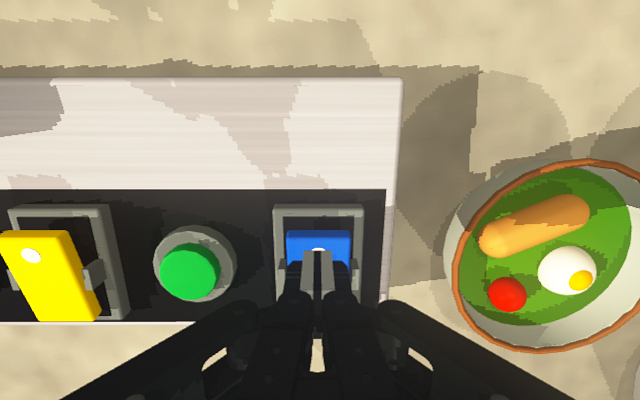

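The closed tips (318,255) sit right over the blue dot (318,250), with clear room to the bowl and the green key. Pressing now.

>>> arm_command(increments=[[[-0.15,0,1.2],[0,0,0],1],[[0,0,0.4],[0,0,0],1],[[0,0,0.3],[0,0,0],1],[[0,0,0.3],[0,0,0],1],[[0,0,0.3],[0,0,0],1],[[0,0,0],[0,0,0],1]])

```text
time_s: 5.3
ee_pos: [492.8, -214.1, 77.4]
ee_rot: [0.999, -0.045, 0.003, 0.0]
ft_force: [2.4, 0.3, 3.2]
finger_gap: -0.3
gripper_force: 1.7
```

>>> arm_command(increments=[[[0,0,0.1],[0,0,0],1],[[0,0,0.1],[0,0,0],1],[[0,0,0],[0,0,0],1]])

```text
time_s: 5.6
ee_pos: [493.0, -214.1, 76.2]
ee_rot: [0.999, -0.045, 0.003, 0.001]
ft_force: [2.2, 0.7, 7.8]
finger_gap: 0.1
gripper_force: 4.1
```

>>> arm_command(increments=[[[0,0,0.1],[0,0,0],1],[[0,0,0.1],[0,0,0],1],[[0,0,0],[0,0,0],1]])

```text
time_s: 5.9
ee_pos: [493.1, -214.2, 75.9]
ee_rot: [0.999, -0.045, 0.003, 0.001]
ft_force: [-0.1, 3.4, 18.1]
finger_gap: -0.1
gripper_force: 8.8
```

The push bottomed out: 18 N with almost no travel. Lifting and moving to yellow, 160 mm along the row.

>>> arm_command(increments=[[[0,0,-2.5],[0,0,0],1],[[0,0,-2.5],[0,0,0],1],[[0,-4,0],[0,0,0],1],[[0,-4,0],[0,0,0],1],[[0,-4,0],[0,0,0],1],[[0,-4,0],[0,0,0],1],[[0,0,1],[0,0,0],1],[[0,0,0],[0,0,0],1],[[0,0,0],[0,0,0],1]])

```text
time_s: 6.8
ee_pos: [503.9, -55.2, 111.6]
ee_rot: [0.999, -0.046, -0.001, 0.0]
ft_force: [-0.1, -1.2, 0.5]
finger_gap: -0.1
gripper_force: 0.0
```

```bash
python3 - <<'E'
from h import *
o=bot.get_obs(); T=R.from_quat(o["ee_rot"]).as_matrix(); print(o["time_s"],o["ee_pos"],np.degrees(np.arctan2(T[1,0],T[0,0])),o["ft_force"])
print(T.T@(np.r_[504.4,-54,77]-o["ee_pos"]))
snap("wrist","pics/w3.png")
cal=vision.calibration("wrist")
for n in("blue_dot","green_top","yellow_dot"):
  for r in landmark_of(n,"wrist")[:1]: print(n,r,at_z(cal,r["point"],dict(b=75,g=72,y=83)[n[0]]))
E
```

```text
6.8 [503.8781065  -55.15222704 111.58925691] -5.279048853642422 [-0.06488847 -1.16632744  0.45872931]
[ 0.51435865 -1.22354478 34.58692046]
blue_dot {'point': [584.9, 232.5], 'score': 0.77} [ 490.76661225 -215.58347187   75.        ]
green_top {'point': [445.4, 263.4], 'score': 0.94} [ 475.87338735 -133.57430013   72.        ]
yellow_dot {'point': [317.7, 243.6], 'score': 0.68} [502.21656325 -54.75340243  83.        ]
```

View pics/w3.png

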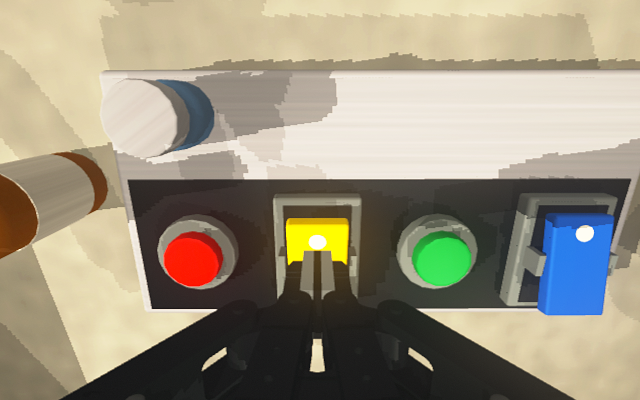

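Blue (585,233) now shows its near end raised, so it is on. The tips are over the yellow dot (318,243). Pressing yellow.

>>> arm_command(increments=[[[0.3,-0.1,2.0],[0,0,0],1],[[0,0,0.4],[0,0,0],1],[[0,0,0.3],[0,0,0],1],[[0,0,0.3],[0,0,0],1],[[0,0,0.3],[0,0,0],1],[[0,0,0.2],[0,0,0],1],[[0,0,0.1],[0,0,0],1],[[0,0,0],[0,0,0],1]])

```text
time_s: 7.8
ee_pos: [509.4, -53.8, 77.0]
ee_rot: [0.999, -0.045, 0.001, -0.0]
ft_force: [2.4, -3.0, 3.5]
finger_gap: -0.3
gripper_force: 2.1
```

>>> arm_command(increments=[[[-0.15,0,0.1],[0,0,0],1],[[0,0,0.1],[0,0,0],1],[[0,0,0.1],[0,0,0],1],[[0,0,0],[0,0,0],1]])

```text
time_s: 8.2
ee_pos: [509.0, -53.4, 75.7]
ee_rot: [0.999, -0.045, 0.003, -0.0]
ft_force: [2.2, -2.2, 13.7]
finger_gap: 0.1
gripper_force: 6.9
```

>>> arm_command(increments=[[[0,0,0.1],[0,0,0],1],[[0,0,0],[0,0,0],1]])

```text
time_s: 8.4
ee_pos: [509.0, -53.4, 75.6]
ee_rot: [0.999, -0.045, 0.003, 0.0]
ft_force: [-0.7, -1.6, 19.2]
finger_gap: -0.2
gripper_force: 9.4
```

Yellow has bottomed out (19 N). Lifting and going above green, keeping clear of red.

>>> arm_command(increments=[[[0,0,-2.5],[0,0,0],1],[[0,0,-2.5],[0,0,0],1],[[-1.2,4,0],[0,0,0],1],[[-1.3,4.1,0],[0,0,0],1],[[0,0,1],[0,0,0],1],[[0,0,0],[0,0,0],1],[[0,0,0],[0,0,0],1]])

```text
time_s: 9.1
ee_pos: [473.7, -131.4, 111.5]
ee_rot: [0.999, -0.046, -0.001, -0.0]
ft_force: [-0.2, -0.3, 0.2]
finger_gap: 0.1
gripper_force: 0.0
```

```bash
python3 - <<'E'
from h import *
o=bot.get_obs(); T=R.from_quat(o["ee_rot"]).as_matrix(); print(o["time_s"],o["ee_pos"],o["ft_force"])
print(T.T@(np.r_[476.5,-131.8,72]-o["ee_pos"]))
snap("wrist","pics/w4.png")
E
```

```text
9.1 [ 473.65828027 -131.40054558  111.5437055 ] [-0.21125399 -0.25360176  0.17981388]
[ 2.96076577  0.14651761 39.53671684]
```

View pics/w4.png

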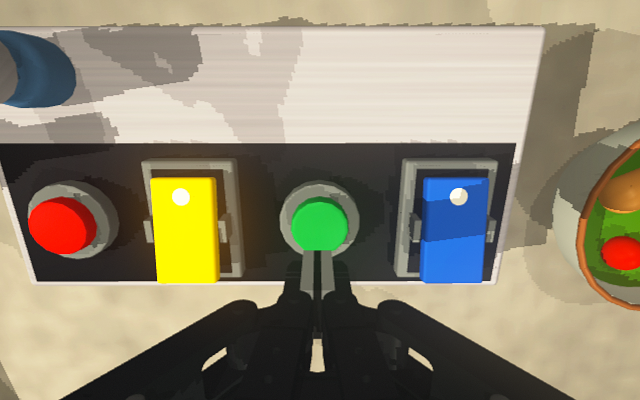

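Yellow (180,197) and blue (459,197) lie at the same "on" tilt. The tips are aimed near green's centre (320,222). Pressing green.

>>> arm_command(increments=[[[0.2,0,2.0],[0,0,0],1],[[0,0,1.5],[0,0,0],1],[[0,0,0.3],[0,0,0],1],[[0,0,0.2],[0,0,0],1],[[0,0,0.2],[0,0,0],1],[[0,0,0.2],[0,0,0],1],[[0,0,0.1],[0,0,0],1],[[0,0,0],[0,0,0],1]])

```text
time_s: 9.95
ee_pos: [476.9, -131.9, 67.9]
ee_rot: [0.999, -0.046, 0.001, -0.0]
ft_force: [-0.2, 3.2, 3.6]
finger_gap: 0.2
gripper_force: 1.9
```

>>> arm_command(increments=[[[0,0,0.1],[0,0,0],1],[[0,0,0.1],[0,0,0],1],[[0,0,0.1],[0,0,0],1],[[0,0,0],[0,0,0],1]])

```text
time_s: 10.35
ee_pos: [477.0, -132.0, 65.9]
ee_rot: [0.999, -0.045, 0.001, 0.0]
ft_force: [-3.7, 4.8, 13.4]
finger_gap: 0.0
gripper_force: 7.0
```

Green is fully in (13 N, 6 mm of travel). Releasing it and pulling back.

>>> arm_command(increments=[[[0,0,0],[0,0,0],1],[[0,0,-1.5],[0,0,0],1],[[0,0,-3],[0,0,0],1],[[0,0,-4],[0,0,0],1],[[-1,-1,-4],[0,0,0],1],[[-1,-1,-4],[0,0,0],1],[[0,0,0],[0,0,0],1],[[0,0,0],[0,0,0],1]])

```text
time_s: 11.15
ee_pos: [458.1, -110.4, 229.7]
ee_rot: [0.999, -0.046, 0.001, -0.0]
ft_force: [-0.7, -0.6, -0.3]
finger_gap: 0.1
gripper_force: 0.0
```

```bash
python3 - <<'E'
from h import *
o=bot.get_obs(); print(o["time_s"],o["ee_pos"],o["ft_force"])
snap("wrist","pics/w5.png")
E
```

```text
11.15 [ 458.08809937 -110.43191501  229.72030732] [-0.73685535 -0.60121123 -0.3017704 ]
```

View pics/w5.png

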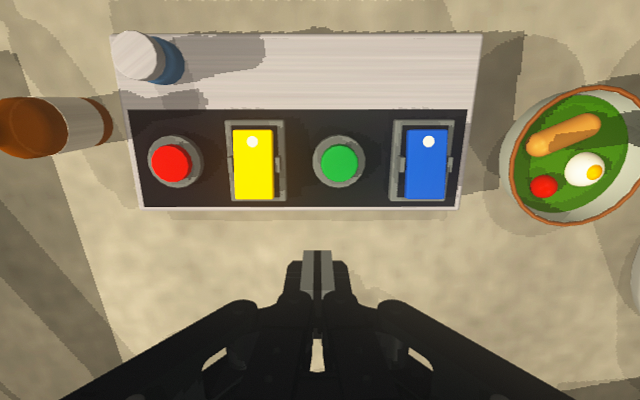

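Yellow (252,142) and blue (428,142) are both on, green (339,163) is back up, red (170,163) is untouched, and the pot, bottle and bowl are where they were. Handing in.

```bash
python3 -c "
from cell import bot
print(bot.job_done())"
```

```text
the job is handed in; nothing more can be done
None
```

I switched on the blue rocker, then the yellow, then pressed the green key fully in and let it spring back; both rockers stayed on, and I did not touch the red key or any tableware. The job was handed in just after 11 s, with no verdict returned.

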